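# Back off the take-up reel on the pattern bench

## Task

The larger of the two bench take-up reels is empty and must go back to its loading position. Lift its holding pawl by the ball, out of the teeth and at least half-way to upright (it stays where you leave it), then turn the spool backwards, clockwise seen from above, by its upright knob until the lug on the rim comes up against the stop post. Leave the pawl up, let go, and do not disturb the smaller reel.

Things in the scene. Friction and masses are not known exactly. Their poses are not given: they have to be found in the camera images.
- reel: Larger take-up reel, bolted down. Green base plate 210 x 210 x 10 mm; origin on the upright spool axis at bench level, x and y along the plate's edges, z up. In its frame (mm): steel wheel with 10 saw teeth, radius 80, z 45-57, hub cap to z 65; a lug 10 wide on its rim reaches radius 102, z 47-55; the stop post, diameter 12, top z 60, is 95 from the axis at bearing -137 deg (+x = 0, +y = 90).
- pawl (a joint): Its dark steel pawl (rad): 0 = down in the teeth, clear above 0.3, end 1.9; a tight pin holds it at any angle, 1.5 N at the ball moves it. Reel frame (mm): pin parallel to y through (60, 73, 66) between cheeks 30 wide in y, top z 76; a 12-wide arm runs from it to -x. Black ball, diameter 22, on the arm's end: centre (-6, 73, 94) at 0, 72 from the pin; growing, it swings up, then to +x.
- spool (a joint): Its spool (rad), growing backwards (clockwise from above). Black upright winding knob: cylinder of diameter 24 mm, z 57-107, 50 mm from the axis; at value s knob and lug are at bearing -50 deg minus s in the reel's frame. Starts at -0.12 to 0.10; pawl down, the teeth stop it at about 0.15; pawl up, it turns to 1.3, lug against stop post. Stiff (2.5 N at the knob), stays where left.
- small_reel: The smaller reel, a bystander of the same make at 0.65 of the size: base plate 137 x 137 mm, highest point 70 mm above the bench, with its own ball-ended pawl and black knob. Origin on its spool axis at bench level, axes as for the larger one. Not to be disturbed.

How it is judged:
On the way, in this order (a step that is already met when the one before it is completed fails the run):
1. the larger reel's pawl is lifted (above 0.5 rad) while the spool has not yet been turned back (value of joint pawl above 0.5 rad and value of joint spool below 0.3 rad), for 0.2 s.
2. the spool is turned back to its stop (above 1.13 rad) with the pawl up (value of joint spool above 1.13 rad and value of joint pawl above 0.5 rad), for 0.2 s.
At the end, for the whole second after the job is handed in: The larger reel's spool rests turned back against its stop, within 10 degrees (joint above 1.13 of 1.3 rad), and its pawl is still lifted, above 0.5 rad (all of step 2 and velocity of joint spool between -0.05 and 0.05 rad/s); the robot touches nothing.
It fails at once if the smaller reel is pushed (more than 2 N) (contact force between small_reel and the arm above 2 N or contact force between small_reel and the fingers above 2 N).
It also fails if it takes over 45 s, if anything falls off the work surface, if the arm or the gripper's body presses on something with over 40 N, if the wrist force passes 120 N, or if a joint passes its speed limit or range.

## Robot

A 6-joint arm with a two-finger parallel gripper is mounted at the origin on the work surface. World frame = base frame: x ahead of the robot, y to its left, z up, the work surface at z = 0. Lengths are in m, angles in rad, forces in N, time in s.
With the tool pointing down it reaches from about 0.25 to 0.85 m from the base axis. Payload 12.5 kg.
Tool frame: the origin (TCP) lies midway between the tips of the shut fingers; the grasp point (between the pads) lies 19 mm behind it; z points along the fingers, y is the line along which they close (so a half turn about z gives the same grasp; the last joint's range is limited). The gripper opens to 93 mm and grips with 3 to 60 N. Pads are 15 mm wide; open, the fingers measure 128 mm over their backs; the gripper's body (75 mm by 188 mm) begins 65 mm behind the grasp point.
Start: joints at [1.066, 0.351, 1.652, -0, 1.139, -0.085], TCP at [0.224, 0.502, 0.219] pointing down, gripper open.
Joint ranges: [-2.75, 2.75], [-0.79, 2.1], [0.01, 2.65], [-1.57, 4.71], [0.07, 3.14], [-2.87, 2.87]. Speed limits (rad/s): [2.22, 2.22, 2.79, 3.14, 3.14, 3.14].

## Interface

Orientations are given as [roll, pitch, yaw] about the fixed x, y, z axes, in that order (R = Rz(yaw) Ry(pitch) Rx(roll)).
In Python, from bench import * gives the robot as it stands. The module is installed in compiled form; this text tells all that it offers.
- The arm moves only by the tool drive_tool, never from a script. Its argument "moves" is a list of rows, each a list of 3 entries, a list of its own where there are three numbers: the shift along the tool's x, y, z in m, then the turn, a rotation vector about the tool's x, y, z in degrees, then the finger opening in m, from 0 to 0.093. In form: [[[dx, dy, dz], [ax, ay, az], grip], ...]. A call has 1 to 12 rows; each row is the pose to reach, as a shift and turn from the pose commanded when the call began, along the tool's axes at that moment; what a row does not reach only later rows make up. A row lasts 1/12 s, in which the tool goes at most 41.7 mm and 7.16 degrees, less where a joint would pass 70% of its speed; a pose out of reach is approached as far as the arm can. A call with a gripper value outside its range is refused whole. The fingers move at their own pace and stop on an object; "grip_force" is the grip in N (left out, the last holds). Time passes only in rows, so rows that repeat a pose let the fingers close. It gives the time, the measured TCP pose, the force, the opening and the grip force at its end, in the units of the state.
- get_obs(): the state, without advancing time (a new reading comes with each control period).
- capture(name): name is "scene" or "top" or "wrist"; returns a dict with "color" (420x560x3 uint8, red, green, blue), "range_z" (420x560 float32, m along the optical axis (not along the pixel's ray), 0 where there is no reading), "vfov" (degrees; the focal length in pixels is half the picture's height over the tangent of half this angle, whatever the lens; pixels are square), "cx", "cy" (the principal point, pixels), "D" ([k1, k2, p1, p2, k3] as OpenCV has them; the pictures are not rectified), "view" (4x4, takes a point from world to camera coordinates); the wrist camera has in their place "hand_eye" (4x4, takes a point from camera to tool coordinates, whose origin is the TCP and whose axes are the flange's). Camera axes: x right, y down, z forward; pixel columns grow to the right and rows downward; lengths in m; the calibration is good to about 2 mm. A picture is of the moment at which its call begins: read the wrist's pose just before it.
- close_job(): hands the job in; it is judged then, once.
Trained networks look in a picture, given as the dict that the camera call returned (one of the last four; its "shot" number tells which), for a name from the list of things; names that differ only in an ending like _2 or _b are one class to them, and where a whole thing is asked for, a point or a joint stands for the part that bears it (a point fixed in the world has none). Each returns a list of dicts, best first, with "conf" (0 to 1); they miss things now and then, are a little off and sometimes report something else, mostly with a low value. They report only what shows in the picture. A call takes as long as a camera call.
- masks_of(picture, target): "region" (420x560 bool, what is visible of it) and "box" ([left, top, width, height] in pixels, round what is visible of it).
The state is a dict: "time_s": time; "q": joint angles; "qd": joint speeds; "joint_torque": joint torques, N m; "ee_pos": TCP position; "tool_rot": TCP orientation; "wrist_force": force on the tool from outside, world axes, zero at the start; "wrist_torque": the same for the moment, N m; "grip_width": opening from 0.0 (shut) to 1.0 (fully open); "gripper_force": force on a finger pad.
Only numpy, scipy, OpenCV 4.12 (cv2) and the standard library are available. Lean on these libraries where they do the work, as an engineer would, in place of code of your own. Each camera call takes 0.05 s, during which the arm holds its last target. There are 200 camera calls.

## Working session

There is one attempt and no reset: what is moved stays moved. The work goes in short steps, Python scripts to look and compute and a tool call to move; the robot and the scene stay as the last step left them, time stands still between calls to the robot, and variables do not carry over. Pictures are saved under pics/ and viewed, at most 10 in all, crops included, and the job is handed in when it is done.

Besides the shell and the picture viewer there is one more tool, called after ">>>" in YAML: its name, and indented under it one key for each argument. drive_tool: Moves the arm, as the interface text tells. Its arguments: {"type":"object","properties":{"moves":{"type":"array","items":{"type":"array"}},"grip_force":{"type":"number"}},"required":["moves"]}

```bash
mkdir -p pics
cat > h.py <<'E'
from bench import *
import numpy as np, cv2
def K(p):
    f=210/np.tan(np.radians(p["vfov"])/2); return np.array([[f,0,p["cx"]],[0,f,p["cy"]],[0,0,1.]])
def pts(p,m):
    v,u=np.nonzero(m&(p["range_z"]>0)); z=p["range_z"][v,u]
    n=cv2.undistortPoints(np.stack([u,v],1).astype(float)[:,None],K(p),np.array(p["D"],float))[:,0]
    c=np.column_stack([n*z[:,None],z,np.ones(len(z))]); return (np.linalg.inv(p["view"])@c.T).T[:,:3],u,v
E
python3 - <<'E'
from h import *
for c in ("scene","top"):
    p=capture(c); im=p["color"][:,:,::-1].copy()
    for t in ("reel","small_reel"):
        for r in masks_of(p,t)[:3]:
            print(c,t,round(r["conf"],2),r["box"])
            P,u,v=pts(p,r["region"]); print(np.median(P,0),P.min(0),P.max(0))
    np.savez(c+".npz",**{k:np.array(x) for k,x in p.items()})
    cv2.imwrite(f"pics/{c}.png",im)
print(get_obs())
E
```

```text
scene reel 0.62 [286.8, 159.1, 138.9, 108.6]
[0.54349442 0.14864539 0.02086907] [ 0.38811844  0.03726548 -0.00157065] [0.62169287 0.2730847  0.10956422]
scene small_reel 0.59 [144.0, 182.4, 81.7, 73.3]
[ 0.53543538 -0.14597133  0.01283478] [ 0.43139631 -0.23388531 -0.00125713] [ 0.59302481 -0.07026381  0.07230074]
top reel 0.96 [138.4, 176.0, 140.9, 140.2]
[0.50127581 0.14994068 0.0186601 ] [ 0.38154129  0.035277   -0.0032097 ] [0.62060595 0.27643431 0.11015097]
top small_reel 0.64 [338.1, 190.5, 99.6, 93.8]
[ 0.51184436 -0.14725973  0.01067478] [ 0.43093028 -0.23557123 -0.00269732] [ 0.59447737 -0.06867155  0.0720788 ]
{'time_s': 0.3, 'q': array([ 1.06641915e+00,  3.50837514e-01,  1.65197939e+00, -2.12130176e-05,
        1.13907469e+00, -8.45704654e-02]), 'qd': array([ 0.00016386, -0.00154103, -0.00072783,  0.00079496, -0.0009372 ,
        0.00017704]), 'joint_torque': array([-6.03166227e-04, -4.96803081e+01, -2.85105747e+01,  6.98225736e-02,
        2.38486170e-02, -4.41640589e-05]), 'ee_pos': array([0.22408834, 0.50216735, 0.21848894]), 'tool_rot': array([-3.14129315e+00, -6.05634964e-06,  2.72179482e+00]), 'wrist_force': array([-0.39038968, -0.04661902, -0.34176053]), 'wrist_torque': array([-0.06486149, -0.00953802, -0.09624922]), 'gripper_force': 0.0, 'grip_width': 1.004169354800213}
```

Run:
```python
from h import *
p=dict(np.load("top.npz"))
im=p["color"][:,:,::-1]
cv2.imwrite("pics/t2.png",cv2.resize(im[165:330,125:325],None,fx=4,fy=3.6,interpolation=cv2.INTER_CUBIC)[:600])
m=np.zeros((420,560),bool); m[160:330,125:300]=1
P,u,v=pts(p,m); c=im[v,u].astype(int)
g=(c[:,1]>c[:,2]+20)&(c[:,1]>c[:,0]+10)&(abs(P[:,2]-.01)<.006)
print(g.sum()); print(cv2.minAreaRect(P[g,:2].astype(np.float32)*1000))
hi=P[P[:,2]>.08]; 
n,l,s,ce=cv2.connectedComponentsWithStats(((lambda a:(a.__setitem__((v[P[:,2]>.075],u[P[:,2]>.075]),1),a)[1])(np.zeros((420,560),np.uint8))))
lab=l[v,u]
for i in range(1,n):
    if s[i,4]>3: q=P[lab==i]; print(s[i],q.mean(0).round(4),q.min(0).round(3),q.max(0).round(3))
```

```text
6098
((502.3715515136719, 155.04296875), (207.16534423828125, 206.78929138183594), 9.241202354431152)
[157 207   5  14  36] [0.5507 0.2253 0.0764] [0.54  0.222 0.075] [0.561 0.228 0.079]
[142 209   6  14  44] [0.5471 0.2476 0.0764] [0.537 0.244 0.075] [0.558 0.252 0.079]
[217 213  17  16 213] [0.5369 0.1187 0.1044] [0.526 0.108 0.076] [0.548 0.13  0.11 ]
[149 249  15  14 163] [0.485  0.2243 0.1013] [0.475 0.214 0.092] [0.495 0.236 0.108]
```

View pics/t2.png

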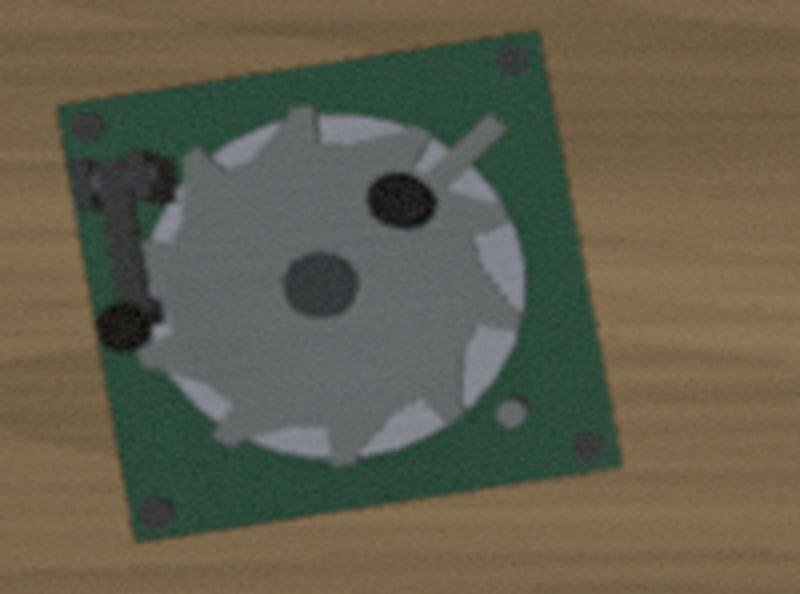

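View pics/scene.png

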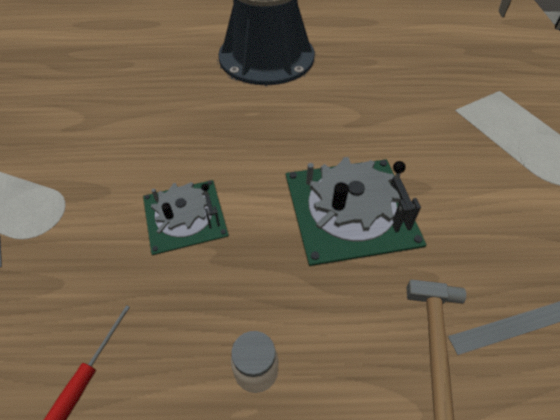

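The top picture shows the large reel with its knob at about crop (400,200), the ball at (125,327) and the stop post at (512,412). The scene view shows the small reel well clear at about (185,215). The plate fit gives centre (0.502, 0.155) and yaw 9.24°. The ball and knob match the model, with the pawl at 0 and the spool at about 0.09. I'll move above the ball with the fingers closing along reel y.

>>> drive_tool:
  moves:
    - [[-0.351,-0.147,0.068],[0,0,-33.3],0.055]
    - [[-0.351,-0.147,0.068],[0,0,-33.3],0.055]
    - [[-0.351,-0.147,0.068],[0,0,-33.3],0.055]
    - [[-0.351,-0.147,0.068],[0,0,-33.3],0.055]
    - [[-0.351,-0.147,0.068],[0,0,-33.3],0.055]
    - [[-0.351,-0.147,0.068],[0,0,-33.3],0.055]
    - [[-0.351,-0.147,0.068],[0,0,-33.3],0.055]
    - [[-0.351,-0.147,0.068],[0,0,-33.3],0.055]
    - [[-0.351,-0.147,0.068],[0,0,-33.3],0.055]
    - [[-0.351,-0.147,0.068],[0,0,-33.3],0.055]
    - [[-0.351,-0.147,0.068],[0,0,-33.3],0.055]
    - [[-0.351,-0.147,0.068],[0,0,-33.3],0.055]
  grip_force: 12

```text
time_s: 1.3
ee_pos: [0.4853, 0.2238, 0.1502]
tool_rot: [-3.142, -0.001, -2.983]
wrist_force: [-0.1, -0.1, 0.0]
grip_width: 0.593
gripper_force: 0.0
```

>>> drive_tool:
  moves:
    - [[0,0.001,0.03],[0,0,0],0.055]
    - [[0,0.001,0.055],[0,0,0],0.055]
    - [[0,0.001,0.074],[0,0,0],0.055]
    - [[0,0.001,0.074],[0,0,0],0.055]
    - [[0,0.001,0.074],[0,0,0],0.015]
    - [[0,0.001,0.074],[0,0,0],0.015]
    - [[0,0.001,0.074],[0,0,0],0.015]
    - [[0,0.001,0.074],[0,0,0],0.015]
    - [[0,0.001,0.074],[0,0,0],0.015]
    - [[0,0.001,0.074],[0,0,0],0.015]

```text
time_s: 2.13
ee_pos: [0.4847, 0.2266, 0.0773]
tool_rot: [3.14, 0.001, -2.981]
wrist_force: [-3.1, 9.3, 0.6]
grip_width: 0.228
gripper_force: 12.0
```

>>> drive_tool:
  moves:
    - [[-0.004,0.0015,-0.008],[0,0,0],0.015]
    - [[-0.009,0.0015,-0.0155],[0,0,0],0.015]
    - [[-0.015,0.0015,-0.022],[0,0,0],0.015]
    - [[-0.0215,0.0015,-0.028],[0,0,0],0.015]
    - [[-0.029,0.0015,-0.0335],[0,0,0],0.015]
    - [[-0.037,0.0015,-0.0375],[0,0,0],0.015]
    - [[-0.045,0.0015,-0.0405],[0,0,0],0.015]
    - [[-0.054,0.0015,-0.0425],[0,0,0],0.015]
    - [[-0.061,0.0015,-0.0435],[0,0,0],0.015]
    - [[-0.061,0.0015,-0.0435],[0,0,0],0.015]
    - [[-0.061,0.0015,-0.0435],[0,0,0],0.015]
    - [[-0.061,0.0015,-0.0435],[0,0,0],0.015]

```text
time_s: 3.13
ee_pos: [0.5452, 0.2372, 0.1206]
tool_rot: [-3.141, 0.002, -2.98]
wrist_force: [1.8, -5.8, 4.7]
grip_width: 0.225
gripper_force: 12.0
```

>>> drive_tool:
  moves:
    - [[0,0,0],[0,0,0],0.055]
    - [[0,0,0],[0,0,0],0.055]
    - [[0,0,0],[0,0,0],0.055]
    - [[0,0,0],[0,0,0],0.055]
    - [[0,0,-0.03],[0,0,0],0.055]
    - [[0,0,-0.06],[0,0,0],0.055]
    - [[0,0,-0.07],[0,0,0],0.055]
    - [[0,0,-0.07],[0,0,0],0.055]

```text
time_s: 3.8
ee_pos: [0.5456, 0.2378, 0.1927]
tool_rot: [3.141, 0.005, -2.98]
wrist_force: [1.1, -0.5, 0.5]
grip_width: 0.589
gripper_force: 0.0
```

Run:
```python
from h import *
o=get_obs(); print(o["ee_pos"],o["tool_rot"],o["wrist_force"])
for c in ("scene",):
    p=capture(c); cv2.imwrite("pics/s2.png",cv2.resize(p["color"][100:290,250:480,::-1],None,fx=3,fy=3))
```

```text
[0.54563603 0.23781024 0.19269884] [ 3.14055178  0.00460544 -2.98010158] [ 1.10823235 -0.54098968  0.53001563]
```

View pics/s2.png

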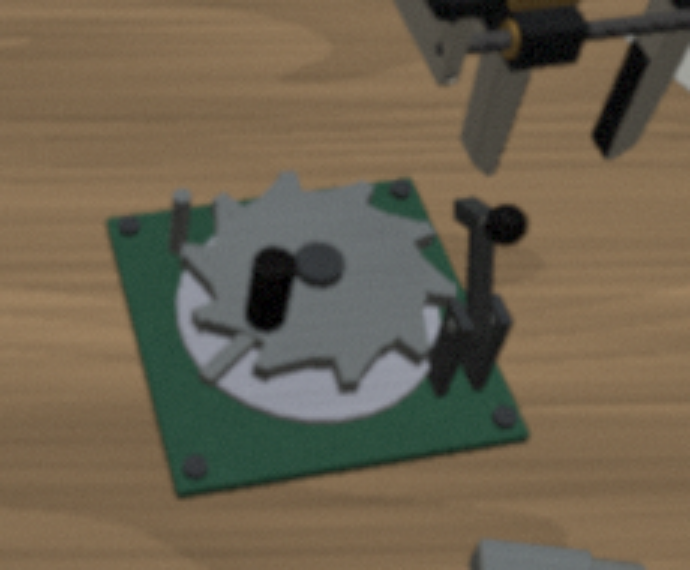

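The pawl is up, with its ball at about crop (505,223), and the fingers are clear of it. The spool hasn't moved. Next is the knob, with the fingers closing along the tangent.

>>> drive_tool:
  moves:
    - [[0.028,-0.116,0],[0,0,55.2],0.065]
    - [[0.028,-0.116,0],[0,0,55.2],0.065]
    - [[0.028,-0.116,0],[0,0,55.2],0.065]
    - [[0.028,-0.116,0],[0,0,55.2],0.065]
    - [[0.028,-0.116,0],[0,0,55.2],0.065]
    - [[0.028,-0.116,0],[0,0,55.2],0.065]
    - [[0.028,-0.116,0],[0,0,55.2],0.065]
    - [[0.028,-0.116,0],[0,0,55.2],0.065]
    - [[0.028,-0.116,0.02],[0,0,55.2],0.065]
    - [[0.028,-0.116,0.04],[0,0,55.2],0.065]

```text
time_s: 4.68
ee_pos: [0.5352, 0.1182, 0.1485]
tool_rot: [-3.141, -0.0, 2.339]
wrist_force: [0.5, 0.4, -1.5]
grip_width: 0.698
gripper_force: 0.0
```

>>> drive_tool:
  moves:
    - [[0,0.002,0.03],[0,0,0],0.065]
    - [[0,0.002,0.055],[0,0,0],0.065]
    - [[0,0.002,0.07],[0,0,0],0.065]
    - [[0,0.002,0.07],[0,0,0],0.065]
    - [[0,0.002,0.07],[0,0,0],0.018]
    - [[0,0.002,0.07],[0,0,0],0.018]
    - [[0,0.002,0.07],[0,0,0],0.018]
    - [[0,0.002,0.07],[0,0,0],0.018]
    - [[0,0.002,0.07],[0,0,0],0.018]
    - [[0,0.002,0.07],[0,0,0],0.018]
  grip_force: 15

```text
time_s: 5.52
ee_pos: [0.5372, 0.1196, 0.0807]
tool_rot: [3.141, 0.001, 2.34]
wrist_force: [-0.1, 0.0, 0.0]
grip_width: 0.317
gripper_force: 0.0
```

>>> drive_tool:
  moves:
    - [[0,0,0],[0,0,0],0.018]
    - [[0,0,0],[0,0,0],0.018]
    - [[0.0003,-0.0052,0],[0,0,6],0.018]
    - [[0.0011,-0.0104,0],[0,0,12],0.018]
    - [[0.0024,-0.0155,0],[0,0,18],0.018]
    - [[0.0043,-0.0203,0],[0,0,24],0.018]
    - [[0.0067,-0.025,0],[0,0,30],0.018]
    - [[0.0095,-0.0294,0],[0,0,36],0.018]
    - [[0.0128,-0.0335,0],[0,0,42],0.018]
    - [[0.0165,-0.0372,0],[0,0,48],0.018]
    - [[0.0206,-0.0405,0],[0,0,54],0.018]
    - [[0.025,-0.0433,0],[0,0,60],0.018]

```text
time_s: 6.52
ee_pos: [0.4883, 0.1067, 0.0805]
tool_rot: [3.141, 0.001, 1.288]
wrist_force: [-0.7, -6.4, 5.8]
grip_width: 0.257
gripper_force: 15.0
```

>>> drive_tool:
  moves:
    - [[0.0002,-0.0039,0],[0,0,4.5],0.018]
    - [[0.0006,-0.0078,0],[0,0,9],0.018]
    - [[0.0008,-0.0091,0],[0,0,10.5],0.018]
    - [[0.0008,-0.0091,0],[0,0,10.5],0.018]
    - [[0.0008,-0.0091,0],[0,0,10.5],0.018]
    - [[0.0008,-0.0091,0],[0,0,10.5],0.018]

```text
time_s: 7.02
ee_pos: [0.4798, 0.1099, 0.0805]
tool_rot: [3.141, 0.001, 1.109]
wrist_force: [-2.8, -8.0, 6.5]
grip_width: 0.255
gripper_force: 15.0
```

>>> drive_tool:
  moves:
    - [[0,-0.0015,0],[0,0,1.5],0.018]
    - [[0,-0.003,0],[0,0,3],0.018]
    - [[0,-0.003,0],[0,0,3],0.018]
    - [[0,-0.003,0],[0,0,3],0.018]

```text
time_s: 7.35
ee_pos: [0.48, 0.1106, 0.0806]
tool_rot: [3.136, -0.001, 1.057]
wrist_force: [13.2, -14.4, -7.2]
grip_width: 0.256
gripper_force: 15.0
```

The spool is against its stop: the TCP no longer advances and the force has risen. Now I release it and rise.

>>> drive_tool:
  moves:
    - [[0,0.003,0],[0,0,0],0.018]
    - [[0,0.003,0],[0,0,0],0.065]
    - [[0,0.003,0],[0,0,0],0.065]
    - [[0,0.003,0],[0,0,0],0.065]
    - [[0,0.003,0],[0,0,0],0.065]
    - [[0,0.003,0],[0,0,0],0.065]
    - [[0,0.003,-0.03],[0,0,0],0.065]
    - [[0,0.003,-0.06],[0,0,0],0.065]
    - [[0,0.003,-0.09],[0,0,0],0.065]
    - [[0,0.003,-0.12],[0,0,0],0.065]
    - [[0,0.003,-0.15],[0,0,0],0.065]
    - [[0,0.003,-0.15],[0,0,0],0.065]

```text
time_s: 8.35
ee_pos: [0.482, 0.111, 0.2355]
tool_rot: [3.135, -0.005, 1.057]
wrist_force: [0.7, 0.9, 0.8]
grip_width: 0.696
gripper_force: 0.0
```

Run:
```python
from h import *
p=capture("scene"); cv2.imwrite("pics/s3.png",cv2.resize(p["color"][100:290,250:480,::-1],None,fx=3,fy=3))
m=np.zeros((420,560),bool); m[140:290,280:440]=1
P,u,v=pts(p,m); k=(P[:,2]>.085)&(P[:,2]<.112)&(np.hypot(P[:,0]-.502,P[:,1]-.155)<.07); q=P[k]; print(k.sum(),np.median(q,0))
d=np.median(q,0)-[.502,.155,0]; print(np.degrees(np.arctan2(d[1],d[0])), get_obs()["wrist_force"])
```

```text
235 [0.48681796 0.10814399 0.10483031]
-107.95308954013464 [ 0.1233165   0.73940422 -0.43874528]
```

View pics/s3.png

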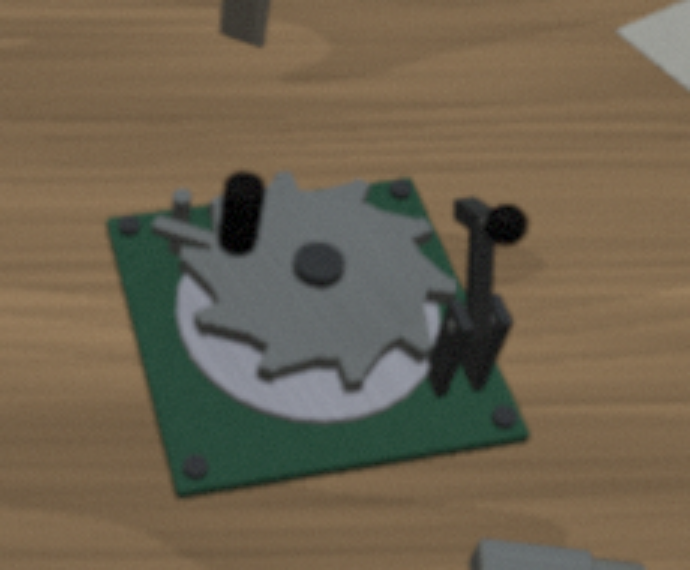

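The lug, at about crop (180,232), lies beside the stop post at (182,205), and the pawl is still up. I'll check the knob angle from its top face only, since the side view biases the reading.

Run:
```python
from h import *
for c,b in (("scene",(140,290,280,440)),("top",(160,330,125,300))):
    p=capture(c); m=np.zeros((420,560),bool); m[b[0]:b[1],b[2]:b[3]]=1
    P,u,v=pts(p,m); r=np.hypot(P[:,0]-.502,P[:,1]-.155)
    k=(P[:,2]>.08)&(P[:,2]<.113)&(r<.07); q=P[k]
    if len(q)<10: print(c,len(q)); continue
    from scipy.optimize import least_squares
    if c=="scene": # side/front surface: circle of r 12mm
        s=q[q[:,2]<.1]
        f=least_squares(lambda x:np.hypot(s[:,0]-x[0],s[:,1]-x[1])-.012,[.48,.11],loss="soft_l1",f_scale=.001).x
    else: f=cv2.minEnclosingCircle((q[:,:2]*1000).astype(np.float32))[0]; f=np.array(f)/1000
    d=f-[.5024,.155]; a=np.degrees(np.arctan2(d[1],d[0])); print(c,len(q),f,np.hypot(*d),a,"s",np.radians(-50+9.24-a))
```

```text
scene 272 [0.47958604 0.10904453] 0.05130674452368623 -116.40146545356913 s 1.3201926231983274
top 0
```

s is about 1.3, so the spool is at its stop.

```bash
python3 -c "
from bench import *
print(close_job())"
```

```text
the job is handed in; nothing more can be done
None
```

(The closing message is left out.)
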